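# Gauge the milled step of a heat-sink block in the bench caliper

### The job

Lay the copper-coloured heat-sink block flat on the steel bed of the bench caliper, its narrow milled step between the open jaws and its wide head on the side away from the beam, and let go of it. Then slide the moving jaw shut by its orange thumb grip until the step is held square between both jaws and the needle stands in the green arc of the dial, and leave it so. Never drive the needle into the red arc, and leave the black block where it lies.

Things in the scene. Friction and masses are not known exactly. Their poses are not given: they have to be found in the camera images.
- gauge: fixed bench caliper, blue base 140 mm (x) by 290 mm (y). Origin at table height under the middle of the measuring place; +y is the way the moving jaw closes. A beam (top 48 mm up) runs along y, its front at x = +35 mm. Both jaws reach over the steel bed: x from -11 to +11 mm, 31 to 60 mm up. The grey measuring head (x from -10 mm, dial on top 87 mm up) begins 24 mm behind the anvil's face
- bed_centre (a point): point on the flat steel bed (30 mm up) at the gauge's x = 0, y = 0, between the open jaws; same axes. The bed spans x -75 to +29 mm. The anvil (fixed jaw, in the head at +y) is sprung along y: 2 N to start, 1 N more per mm. Its face lies anywhere from y = +22 to +42 mm. Best let go of the block with its step touching the anvil: pushed far by the jaw alone it slews
- jaw (a joint): travel of the moving jaw in m, 0 = fully open, to 0.10, growing as it closes towards the anvil; its face lies at gauge y = -65 mm + travel. It slides with about 11 N of friction and stays where it is left
- jaw_grip (a point): middle of the top of the orange thumb grip on the moving jaw's carriage, 98.5 mm above the table; the grip is 14 mm thick along the gauge's y, 26 mm along its x, and stands 38 mm tall above the carriage (60 mm up); it lies at gauge x = +47 mm, 23 mm behind the jaw's face
- needle (a joint): angle of the dial's black needle in rad, turned by the sprung anvil (0.24 rad per mm): 0 at rest (black mark), green arc from 0.72 to 1.44, red arc from 2.04 up; turns clockwise seen from above
- copper_block: copper-coloured stepped aluminium block, 24 mm high, about 0.16 kg, lying on the blue mat (3 mm thick). Origin at the centre of the underside of its wide head, 32 mm (x) by 42 mm (y); the narrow step, 26 mm wide (y) and 36 mm long, sticks out of the head along +x
- copper_step (a point): point on the underside of the copper block under the middle of its step, 34 mm along +x from the block's origin; same axes
- black_block: a black anodised block of the same shape and size on the same mat; must be left alone
Not all that is in view belongs to the job. Of the things like the copper_block, leave any that is yellow; of the rest the smaller one is meant.

How it is judged:
On the way, in this order (a step that is already met when the one before it is completed fails the run):
1. the copper block lies flat on the bed, its step between the open jaws, released, the needle not yet up (x of copper_step in the frame of gauge between -0.011 and 0.011 m and z of copper_step in the frame of gauge between 0.026 and 0.034 m and angle between copper_block's own z axis and vertical below 0.1 rad and y of copper_step in the frame of gauge between -0.05 and 0.04 m and contact force between the fingers and copper_block below 0.1 N and linear speed of copper_block below 0.02 m/s and value of joint needle below 0.5 rad), for 0.2 s.
2. the jaw has been slid shut on the step and the needle is in the green arc (x of copper_step in the frame of gauge between -0.011 and 0.011 m and z of copper_step in the frame of gauge between 0.026 and 0.034 m and angle between copper_block's own z axis and vertical below 0.1 rad and angle between the y axis of copper_block and the y axis of gauge, either way round below 0.09 rad and value of joint needle between 0.72 and 1.44 rad), for 0.2 s.
At the end, for the whole second after the job is handed in: the copper block lies flat (within 0.1 rad) on the bed, at rest, the middle of its step within 11 mm of the jaws' centre line along the gauge's x and within 4 mm of bed height, square to the jaws within 0.09 rad, and the needle stands in the green arc (0.72 to 1.44 rad) (all of step 2 and linear speed of copper_block below 0.01 m/s); the robot touches nothing.
It fails at once if the needle enters the red arc (above 2.04 rad) (value of joint needle above 2.04 rad).
It fails at once if the black block is moved more than 30 mm (distance of black_block from where it was at the start of the episode above 0.03 m).
It also fails if it takes over 70 s, if anything falls off the work surface, if the arm or the gripper's body presses on something with over 40 N, if the wrist force passes 120 N, or if a joint passes its speed limit or range.

### The arm

A 6-joint arm with a two-finger parallel gripper is mounted at the origin on the work surface. World frame = base frame: x ahead of the robot, y to its left, z up, the work surface at z = 0. Lengths are in m, angles in rad, forces in N, time in s.
With the tool pointing down it reaches from about 0.375 to 0.975 m from the base axis. Payload 3.8 kg.
Tool frame: the origin (TCP) lies midway between the tips of the shut fingers; the grasp point (between the pads) lies 19 mm behind it; z points along the fingers, y is the line along which they close (so a half turn about z gives the same grasp; the last joint's range is limited). The gripper opens to 88 mm and grips with 3 to 60 N. Pads are 18 mm wide; open, the fingers measure 123 mm over their backs; the gripper's body (75 mm by 187 mm) begins 45 mm behind the grasp point.
Start: joints at [-1.353, 0.264, 1.604, -0, 1.274, -0.037], TCP at [0.17, -0.653, 0.239] pointing down, gripper open.
Joint ranges: [-2.63, 2.63], [-0.94, 2.18], [0.31, 2.57], [-1.31, 4.45], [0, 2.66], [-2.55, 2.55]. Speed limits (rad/s): [2.57, 2.57, 3.14, 3.14, 3.14, 3.14].

### API

Orientations are given as a rotation vector (axis times angle).
In Python, from cell import manip, inverse_kinematics, cams, order gives the robot as it stands. Calls block until the motion is done:
- manip.move_pose(position, orientation): joint-space move of the TCP to a pose.
- manip.move_linear(position, rate=0.15, rot=None): straight line of the TCP; rot=None keeps the orientation; rate is the mean speed in m/s.
- manip.set_joints(angles): joint-space move.
- manip.set_gripper(opening, force=None): finger opening in m; force is the grip in N (None keeps the last); returns when the fingers have stopped.
- manip.dwell(seconds).
- inverse_kinematics(position, orientation): joint angles nearest the present ones, or None.
- manip.state(): the state.
- cams.capture(name): name is "side" or "top" or "wrist"; returns a dict with "image" (384x512x3 uint8, blue, green, red), "z_map" (384x512 float32, m along the optical axis (not along the pixel's ray), 0 where there is no reading), "intrinsics" (3x3 intrinsics, pixels), "position" and "orientation" of the camera in the world; the wrist camera has in their place "T_tool_cam" (4x4, takes a point from camera to tool coordinates, whose origin is the TCP and whose axes are the flange's). Camera axes: x right, y down, z forward; pixel columns grow to the right and rows downward; lengths in m; the calibration is good to about 2 mm. The wrist camera is an equidistant fisheye: a pixel r from the principal point sees the ray r / f radians off the axis. A picture is of the moment at which its call begins: read the wrist's pose just before it.
A pose or a line that the arm cannot do raises manip.IKError and nothing moves.
- order.close_job(): hands the job in; it is judged then, once.
The state is a dict: "clock": time; "joint_pos": joint angles; "joint_velocities": joint speeds; "tau": joint torques, N m; "tool_pos": TCP position; "tcp_rot": TCP orientation; "contact_force": force on the tool from outside, world axes, zero at the start; "moment": the same for the moment, N m; "gripper_width": finger opening in m; "grasp_force": force on a finger pad.
Only numpy, scipy, OpenCV 4.12 (cv2) and the standard library are available. Lean on these libraries where they do the work, as an engineer would, in place of code of your own. Each camera call takes 0.05 s, during which the arm holds its last target. There are 200 camera calls.

## Working session

There is one attempt and no reset: what is moved stays moved. The work goes in short steps, each a Python script; the robot and the scene stay as the last script left them, time stands still between calls to the robot, and variables do not carry over. Pictures are saved under pics/ and viewed, at most 10 in all, crops included, and the job is handed in when it is done.

```bash
ls; mkdir -p pics
cat > h.py <<'E'
import numpy as np, cv2, pickle
from scipy.spatial.transform import Rotation as R
def rot(o):
    o=np.array(o,float)
    if o.shape==(3,3): return o
    return R.from_quat(o).as_matrix() if o.size==4 else R.from_rotvec(o).as_matrix()
def world(c,u,v,z=None):
    """pixel->world via depth (z=None) or by plane z"""
    K=c["intrinsics"]; d=np.array([(u-K[0,2])/K[0,0],(v-K[1,2])/K[1,1],1.])
    Rm=rot(c["orientation"]); p=np.array(c["position"])
    if z is None: return p+Rm@(d*np.median(c["z_map"][v-1:v+2,u-1:u+2]))
    r=Rm@d; return p+r*(z-p[2])/r[2]
def cloud(c):
    K=c["intrinsics"]; v,u=np.indices(c["z_map"].shape); Z=c["z_map"]
    P=np.stack([(u-K[0,2])/K[0,0]*Z,(v-K[1,2])/K[1,1]*Z,Z],-1)
    return P@rot(c["orientation"]).T+np.array(c["position"])
E
python3 - <<'E'
from h import *
from cell import cams,manip
for n in("top","side"):
    c=cams.capture(n); pickle.dump(dict(c),open(n+".pkl","wb")); cv2.imwrite(f"pics/{n}.png",cv2.resize(c["image"],(800,600),interpolation=cv2.INTER_CUBIC))
    print(n,c["position"],c["orientation"],c["intrinsics"])
print(manip.state())
E
```

```text
pics
top [0.27778443 0.005344   1.00945144] [-2.10196178  2.09339204 -0.23670984] [[459.49919231   0.         250.2663931 ]
 [  0.         459.49919231 179.11675576]
 [  0.           0.           1.        ]]
side [0.19474364 0.71019561 0.91655076] [-0.57461342  2.73852089 -1.09418436] [[491.81931726   0.         259.11787828]
 [  0.         491.81931726 187.09281072]
 [  0.           0.           1.        ]]
{'clock': 0.1, 'joint_pos': array([-1.35289363e+00,  2.64665098e-01,  1.60522783e+00,  1.70536321e-05,
        1.27375474e+00, -3.68911482e-02]), 'joint_velocities': array([ 0.0022321 , -0.00243625, -0.00212308, -0.00016893, -0.00010174,
       -0.00127402]), 'tau': array([ 1.03035985e-03, -5.03620219e+01, -3.58069503e+01,  7.31197209e-02,
        2.33024941e-02, -6.57665009e-05]), 'tool_pos': array([ 0.16999819, -0.65256328,  0.2375263 ]), 'tcp_rot': array([-3.11410264e+00, -3.98879481e-01,  2.66078991e-04]), 'contact_force': array([-0.85929588,  0.30175061, -0.23166652]), 'moment': array([ 0.05751815,  0.02744214, -0.04742752]), 'grasp_force': 0.0, 'gripper_width': 0.08792487245731022}
```

View pics/top.png

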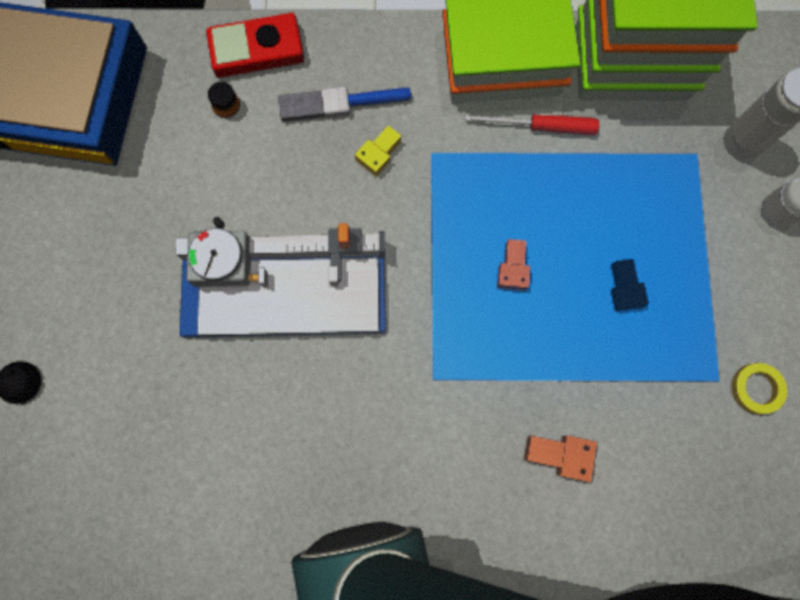

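View pics/side.png

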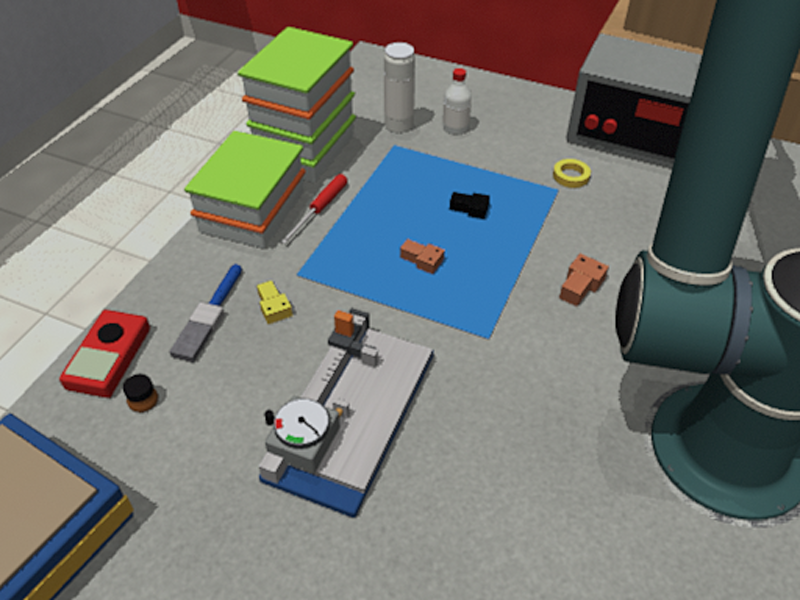

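The top view (800×600) shows the small copper block on the mat: head about (515,277), step pointing up. The black block is at (628,285). The larger copper block at (562,458) is off the mat and is a decoy. On the gauge the dial is at (215,253), the anvil tip at (262,277), the moving jaw tip at (335,275) and the orange grip at (343,234). The side view agrees. Gauge +y runs left in the picture.

Run:
```python
from h import *
np.set_printoptions(precision=4,suppress=True)
for n in("top","side"):
    c=pickle.load(open(n+".pkl","rb")); P=cloud(c); hsv=cv2.cvtColor(c["image"],cv2.COLOR_BGR2HSV); ok=c["z_map"]>0
    H,S,V=[hsv[...,i].astype(int) for i in range(3)]
    cop=ok&((H<16)|(H>174))&(S>90)&(V>60)
    num,lab,st,ce=cv2.connectedComponentsWithStats(cop.astype(np.uint8))
    print(n)
    for i in range(1,num):
        if st[i,4]<15: continue
        m=lab==i; q=P[m]; zt=np.percentile(q[:,2],80); t=q[q[:,2]>zt-.006]
        if zt>0.13 or abs(t[:,1]).max()>.6: continue
        r=cv2.minAreaRect((t[:,:2]*1000).astype(np.float32))
        print(st[i],"cen px*1.56",ce[i]*1.5625,"ztop %.4f"%zt,"rect",r, "mean",t.mean(0))
    blue=ok&(H>100)&(H<125)&(S>120); 
    # bed: bright, z 0.024..0.036
    x,y,z=P[...,0],P[...,1],P[...,2]
    bed=ok&(z>.022)&(z<.038)&(x>.3)&(x<.75)&(y>-.05)&(y<.4)&(S<60)
    num,lab,st,ce=cv2.connectedComponentsWithStats(bed.astype(np.uint8)); i=1+st[1:,4].argmax()
    q=P[lab==i]; r=cv2.minAreaRect((q[:,:2]*1000).astype(np.float32)); print("bed",r,np.median(q[:,2]),cv2.boxPoints(r).tolist())
c=pickle.load(open("top.pkl","rb"));s=pickle.load(open("side.pkl","rb"))
cr=c["image"][140:220,110:255]; cv2.imwrite("pics/g.png",cv2.resize(cr,None,fx=5.5,fy=5.5,interpolation=cv2.INTER_CUBIC))
```

```text
top
[283   6  83  54 541] cen px*1.56 [494.9861  76.213 ] ztop 0.0535 rect ((816.5269165039062, -132.134521484375), (220.639404296875, 109.1143569946289), 58.85561752319336) mean [ 0.8073 -0.1424  0.0525]
[ 132    8   62   41 1118] cen px*1.56 [261.3833  42.1791] ztop 0.0331 rect ((878.842041015625, 221.15707397460938), (77.01764678955078, 139.3259735107422), 10.955965995788574) mean [0.8772 0.2076 0.0317]
[136  69  12   6  26] cen px*1.56 [220.1923 112.1394] ztop 0.0156 rect ((769.9481201171875, 269.1373596191406), (27.567583084106445, 7.188214302062988), 76.9940185546875) mean [0.7696 0.2681 0.0138]
[340  73  44  13 453] cen px*1.56 [565.1663 123.4996] ztop 0.0242 rect ((750.1290283203125, -246.97482299804688), (99.65636444091797, 24.134174346923828), 85.60856628417969) mean [ 0.7491 -0.2479  0.0227]
[216 143   8  16 111] cen px*1.56 [342.8773 234.8395] ztop 0.0984 rect ((555.5191040039062, 75.46206665039062), (26.24612808227539, 12.867058753967285), 0.9076385498046875) mean [0.5547 0.0752 0.097 ]
[126 148   7   6  27] cen px*1.56 [202.1991 234.9537] ztop 0.0844 rect ((555.47296142
[... 2024 characters left out ...]
46 0.0971]
[ 81 252  19  12  97] cen px*1.56 [141.366  403.7693] ztop 0.0178 rect ((775.1385498046875, 272.1954650878906), (37.67578887939453, 19.962488174438477), 41.26839828491211) mean [0.7737 0.2722 0.0162]
[176 268   5   6  25] cen px*1.56 [278.     422.8125] ztop 0.0849 rect ((553.7221069335938, 260.0660095214844), (8.067230224609375, 13.843546867370605), 30.188623428344727) mean [0.5535 0.2606 0.0838]
bed ((484.3861389160156, 147.51734924316406), (111.64134979248047, 261.34918212890625), 1.6223671436309814) 0.030238873805806477 [[424.88818359375, 276.5591735839844], [432.2874755859375, 15.314754486083984], [543.8840942382812, 18.47552490234375], [536.4848022460938, 279.7199401855469]]
```

View pics/g.png

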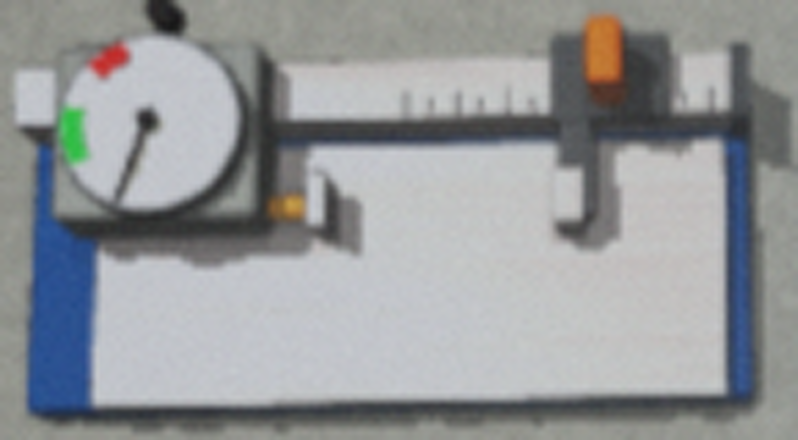

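The crop shows the jaw face top edge at crop x≈556 and the anvil face at about 312–327. The needle rests pointing down-left, with green at the left and red at the top. The gauge's yaw is about +0.026 rad and its origin about (0.505, 0.161). The grip top is at 0.098 in both views and the block top at 0.027, which matches the text. Next I hover over the block for a closer look.

```bash
cat >> h.py <<'E'
def down(yaw): return (R.from_euler('z',yaw)*R.from_euler('x',np.pi)).as_rotvec()
def wrist(manip,cams):
    s=manip.state(); c=dict(cams.capture("wrist")); T=np.eye(4); T[:3,:3]=rot(s["tcp_rot"]); T[:3,3]=s["tool_pos"]
    c["T"]=T@np.array(c["T_tool_cam"]); return c
def wcloud(c):
    K=c["intrinsics"]; v,u=np.indices(c["z_map"].shape); Z=c["z_map"]
    a=(u-K[0,2])/K[0,0]; b=(v-K[1,2])/K[1,1]; r=np.hypot(a,b)+1e-9; k=np.tan(np.minimum(r,1.45))/r
    P=np.stack([a*k*Z,b*k*Z,Z],-1); return P@c["T"][:3,:3].T+c["T"][:3,3]
E
python3 - <<'E'
from h import *
from cell import cams,manip
manip.move_pose([.50,-.164,.22],down(-.05))
c=wrist(manip,cams); pickle.dump(c,open("w1.pkl","wb")); im=c["image"].copy()
cv2.imwrite("pics/w1.png",cv2.resize(im,(800,600),interpolation=cv2.INTER_CUBIC))
print(manip.state()["clock"],c["T_tool_cam"],c["intrinsics"])
P=wcloud(c); hsv=cv2.cvtColor(c["image"],cv2.COLOR_BGR2HSV).astype(int); H,S,V=hsv[...,0],hsv[...,1],hsv[...,2]
m=(c["z_map"]>0)&((H<16)|(H>174))&(S>90)&(V>60)&(abs(P[...,0]-.53)<.06)&(abs(P[...,1]+.164)<.05)&(P[...,2]>.02)&(P[...,2]<.035)
q=P[m]; print(len(q),np.median(q[:,2]),q.mean(0))
np.save("blk.npy",q)
# fit stepped template: maximise inside/outside IoU
from scipy.optimize import minimize
o=(c["z_map"]>0)&~m&(abs(P[...,0]-.53)<.08)&(abs(P[...,1]+.164)<.07); 
def sd(p,w):
    cs,sn=np.cos(p[2]),np.sin(p[2]); d=w[:,:2]-p[:2]; x=d[:,0]*cs+d[:,1]*sn; y=-d[:,0]*sn+d[:,1]*cs
    h=np.maximum(abs(x)-.016,abs(y)-.021); t=np.maximum(abs(x-.034)-.018,abs(y)-.013); return np.minimum(h,t)
def cost(p): return np.sum(np.clip(sd(p,q)+.0005,0,.01))+0.3*np.sum(np.clip(-sd(p,P[o])+.0,0,.01))
def best(): return min((minimize(cost,[.51+dx,-.164,y],method="Nelder-Mead",options=dict(initial_simplex=[[.51+dx,-.164,y],[.52+dx,-.164,y],[.51+dx,-.155,y],[.51+dx,-.164,y+.1]])) for dx in(0,.01) for y in(-.15,0)),key=lambda r:r.fun)
r=best(); print(r.x,r.fun)
E
```

```text
2.2667 [[-4.93800263e-04 -9.58478444e-01 -2.85164565e-01  7.47351476e-02]
 [ 9.99999872e-01 -4.42343937e-04 -2.44851852e-04 -3.45723563e-04]
 [ 1.08544406e-04 -2.85164649e-01  9.58478540e-01 -1.46028576e-01]
 [ 0.00000000e+00  0.00000000e+00  0.00000000e+00  1.00000000e+00]] [[297.31863964   0.         259.05261188]
 [  0.         297.31863964 190.76712925]
 [  0.           0.           1.        ]]
1512 0.026967636825545732 [ 0.53139822 -0.16642211  0.02695316]
[ 0.50768772 -0.16442556 -0.05437273] 4.564311651383331
```

View pics/w1.png

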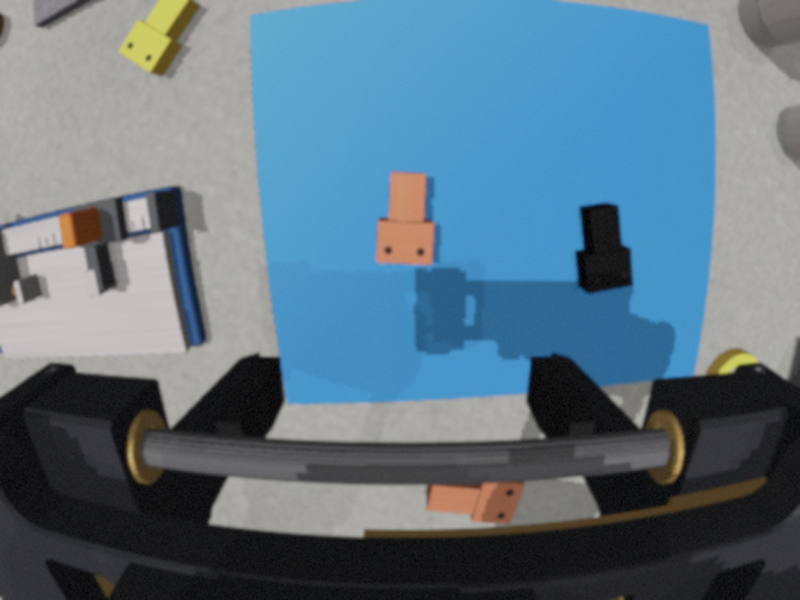

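The wrist view shows the copper block's head at about (405,243) and its step up to (408,173), aligned with the tool. The fit disagrees with the point mean by 1 cm, so I check the extents.

Run:
```python
from h import *
q=np.load("blk.npy"); c=pickle.load(open("w1.pkl","rb"));P=wcloud(c)
np.set_printoptions(precision=4,suppress=True)
print(np.percentile(q,[0,1,5,50,95,99,100],axis=0))
for y0,yaw in((0,-.054),):
    d=q[:,:2]-[.5315,-.1665]; R2=np.array([[np.cos(yaw),np.sin(yaw)],[-np.sin(yaw),np.cos(yaw)]]); e=d@R2.T
    for lo in np.arange(-.035,.045,.005):
        s=e[(e[:,0]>=lo)&(e[:,0]<lo+.005)]
        if len(s)>3: print("%.3f"%lo,len(s),np.percentile(s[:,1],[2,98]),s[:,1].mean())
# pixel checks (pixels in 800 scale): head bottom corners, step top
for u,v in((376,264),(434,265),(378,222),(435,222),(391,173),(427,174)):
    i,j=round(v/1.5625),round(u/1.5625); print(u,v,P[i,j])
```

```text
[[ 0.5019 -0.1854  0.0222]
 [ 0.5026 -0.1841  0.0252]
 [ 0.5053 -0.1814  0.0258]
 [ 0.5289 -0.1668  0.027 ]
 [ 0.5631 -0.1487  0.0282]
 [ 0.5665 -0.1458  0.0287]
 [ 0.568  -0.1447  0.0297]]
-0.030 122 [-0.0181  0.0198] -0.0001821084628733124
-0.025 131 [-0.018   0.0203] 0.0014585147380944956
-0.020 136 [-0.0179  0.0202] 0.001136820416687407
-0.015 143 [-0.019   0.0201] 0.000997988048979369
-0.010 167 [-0.0189  0.0198] 0.00030551669720689436
-0.005 137 [-0.0189  0.0189] -0.00010050061598602407
0.000 107 [-0.0155  0.0178] 0.0011701496430491518
0.005 102 [-0.0119  0.0109] -0.0005168582675019124
0.010 84 [-0.0119  0.0109] -0.0005028406199639198
0.015 84 [-0.0118  0.0109] -0.00048561636185973236
0.020 104 [-0.0128  0.0097] -0.0012666192732276422
0.025 84 [-0.0129  0.0097] -0.0015861003186231303
0.030 90 [-0.0128  0.0097] -0.001180296977830554
0.035 21 [-0.0113  0.0093] -0.0005906968343993645
376 264 [ 0.4961 -0.1415  0.0021]
434 265 [ 0.4927 -0.1877  0.0033]
378 222 [ 0.5331 -0.1464  0.0262]
435 222 [ 0.5279 -0.1891  0.0024]
391 173 [ 0.5681 -0.1576  0.0259]
427 174 [ 0.5663 -0.1847  0.0022]
```

The head centre is at (0.517, −0.165), yaw about −0.09; spans and height fit the given sizes. Now I grasp and carry it above the bed.

```bash
cat >> h.py <<'E'
O=np.array([.505,.161]); GY=.0256
def g2w(x,y,z):
    c,s=np.cos(GY),np.sin(GY); return [O[0]+c*x-s*y,O[1]+s*x+c*y,z]
def w2g(p):
    c,s=np.cos(GY),np.sin(GY); d=np.array(p[:2])-O; return np.array([c*d[0]+s*d[1],-s*d[0]+c*d[1]])
E
python3 - <<'E'
from h import *
from cell import cams,manip
manip.move_pose([.515,-.165,.10],down(-.09))
manip.move_linear([.515,-.165,.006],rate=.1)
manip.set_gripper(0.0,force=25); s=manip.state(); print("width",s["gripper_width"],s["grasp_force"],s["tool_pos"])
manip.move_linear([.515,-.165,.15],rate=.15); print(manip.state()["gripper_width"])
manip.move_pose(g2w(-.036,-.005,.15),down(GY))
manip.dwell(.3); s=manip.state(); print(s["clock"],s["contact_force"],s["tool_pos"],s["gripper_width"])
c=wrist(manip,cams); pickle.dump(c,open("w2.pkl","wb"))
cv2.imwrite("pics/w2.png",cv2.resize(c["image"],(800,600),interpolation=cv2.INTER_CUBIC))
E
```

```text
width 0.041733216215563994 24.96039945166558 [ 0.5149711  -0.16500219  0.00600335]
0.04201849633712353
7.3 [ 0.80016623 -0.37120203 -2.22394096] [0.46949738 0.15430602 0.14998416] 0.04174129586211253
```

View pics/w2.png

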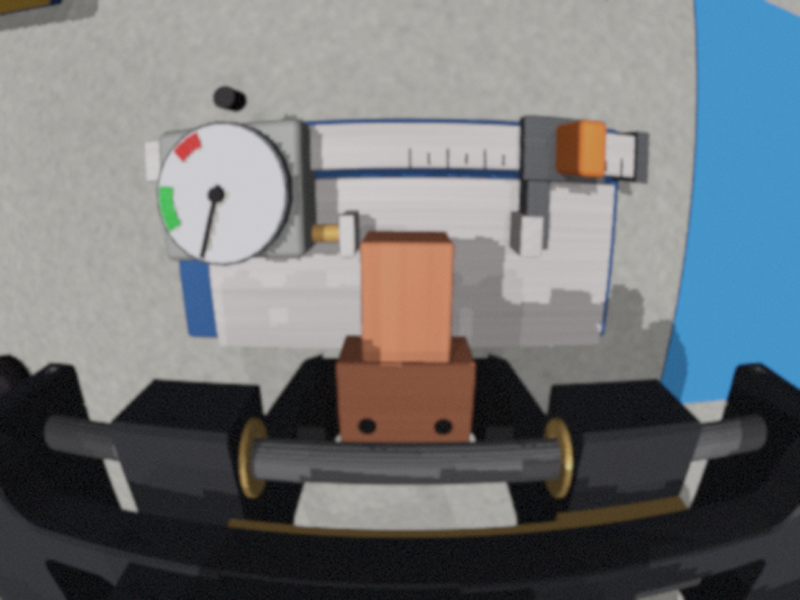

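The block is held square in the jaws: step tip at v≈234, anvil right edge at (357,235), moving jaw at (530,232), grip top at (592,148). I read those positions from the wrist depth.

Run:
```python
from h import *
np.set_printoptions(precision=4,suppress=True)
c=pickle.load(open("w2.pkl","rb"));P=wcloud(c);ok=c["z_map"]>0
G=P.copy(); cs,sn=np.cos(GY),np.sin(GY); d=P[...,:2]-O; G[...,0]=d[...,0]*cs+d[...,1]*sn; G[...,1]=-d[...,0]*sn+d[...,1]*cs
def reg(name,u0,u1,v0,v1,z0,z1):
    s=G[int(v0/1.5625):int(v1/1.5625),int(u0/1.5625):int(u1/1.5625)].reshape(-1,3); s=s[(s[:,2]>z0)&(s[:,2]<z1)]
    print(name,len(s),np.percentile(s,[3,50,97],axis=0).tolist() if len(s) else "")
reg("anvil top",335,365,205,260,.055,.066)
reg("jaw top",505,555,205,260,.055,.066)
reg("grip top",550,610,110,185,.093,.104)
reg("bed",380,500,185,228,.02,.04)
reg("bedall",190,620,180,350,.024,.036)
reg("block step top",355,458,235,350,.165,.185)
reg("head",335,480,340,440,.14,.2)
s=G[ok&(G[...,2]>.024)&(G[...,2]<.036)&(abs(G[...,0])<.11)&(abs(G[...,1])<.17)]
r=cv2.minAreaRect((s[:,:2]*1000).astype(np.float32)); print(r)
```

```text
anvil top 282 [[-0.007440898942269712, 0.020594381760494197, 0.05674470714347597], [0.002775084600097094, 0.024381438864443924, 0.05992885795089507], [0.013137193611461472, 0.028395180390295722, 0.061094338890797774]]
jaw top 587 [[-0.007361791294158197, -0.08134559714690102, 0.05657991145379565], [0.005972782096845888, -0.07322163203703544, 0.05939334965045909], [0.018587073641656356, -0.0659875368797017, 0.06116335870776723]]
grip top 691 [[0.037366226876768695, -0.09453499035868256, 0.09417819378872627], [0.049329437372871446, -0.08745895791022389, 0.09808888639092098], [0.06141340207739087, -0.08189316391900928, 0.09964808756630425]]
bed 2070 [[0.004087496829946896, -0.05800413378995, 0.028705701353310867], [0.015689378003962817, -0.025176351271958792, 0.030052593289972812], [0.027288347607955468, 0.0070307293167583135, 0.03131556531177762]]
bedall 17527 [[-0.06879489438020492, -0.12679687119713506, 0.028677936819150446], [-0.024467761373547534, -0.03911805026910378, 0.029951995214546334], [0.028241554820586698, 0.10533913715644193, 0.03125916895410411]]
block step top 4073 [[-0.012637643154254788, -0.017731126216360107, 0.1694466750604728], [0.003417389188025105, -0.005940414772747462, 0.17089135756308083], [0.01765640186037774, 0.006099350621949332, 0.1719958025060302]]
head 5797 [[-0.04369936164672908, -0.0267898281078721, 0.1593911817056615], [-0.027050692704773532, -0.005919744728784745, 0.1708572126934029], [-0.011840324048338421, 0.014823558141027645, 0.17223148687021217]]
((-4.726470947265625, -9.99420166015625), (137.37074279785156, 254.26229858398438), 0.33126941323280334)
```

Heights and jaw gap agree with the text, with the anvil face at gauge y≈+20–22. Gauge x is shifted by about +2.5 mm, so I correct the frame. Then I lower the block, slide it to touch the anvil, and release.

```bash
sed -i 's/O=np.array.*/O=np.array([.5073,.161]); GY=.029/' h.py
python3 - <<'E'
from h import *
from cell import cams,manip
ori=down(GY)
manip.move_linear(g2w(-.036,-.005,.06),rate=.12,rot=ori)
manip.move_linear(g2w(-.036,-.005,.0345),rate=.04)
manip.dwell(.2)
gy=np.array([-np.sin(GY),np.cos(GY),0])
F=lambda: np.mean([manip.state()["contact_force"]@gy for _ in range(5)])
f0=F(); print("base",f0,manip.state()["contact_force"])
y=-.005+.008
manip.move_linear(g2w(-.036,y,.0345),rate=.05); manip.dwell(.1); print("at 8mm",F()-f0)
while y<.015:
    y+=.0007; manip.move_linear(g2w(-.036,y,.0345),rate=.03); manip.dwell(.08); f=F()-f0
    print(round(y,4),round(f,2))
    if f<-1.6: break
s=manip.state(); print(s["clock"],s["tool_pos"],w2g(s["tool_pos"]))
c=wrist(manip,cams); pickle.dump(c,open("w3.pkl","wb"))
cv2.imwrite("pics/w3.png",cv2.resize(c["image"],(800,600),interpolation=cv2.INTER_CUBIC))
E
```

```text
base -0.7853531777402677 [-0.23918848 -0.79262195 -1.6134891 ]
at 8mm 1.3955092231064872
0.0037 0.01
0.0044 0.92
0.0051 1.21
0.0058 0.31
0.0065 0.56
0.0072 0.99
0.0079 -1.36
0.0086 -1.98
12.3083 [0.47103228 0.16834175 0.03445062] [-0.03603959  0.00839028]
```

View pics/w3.png

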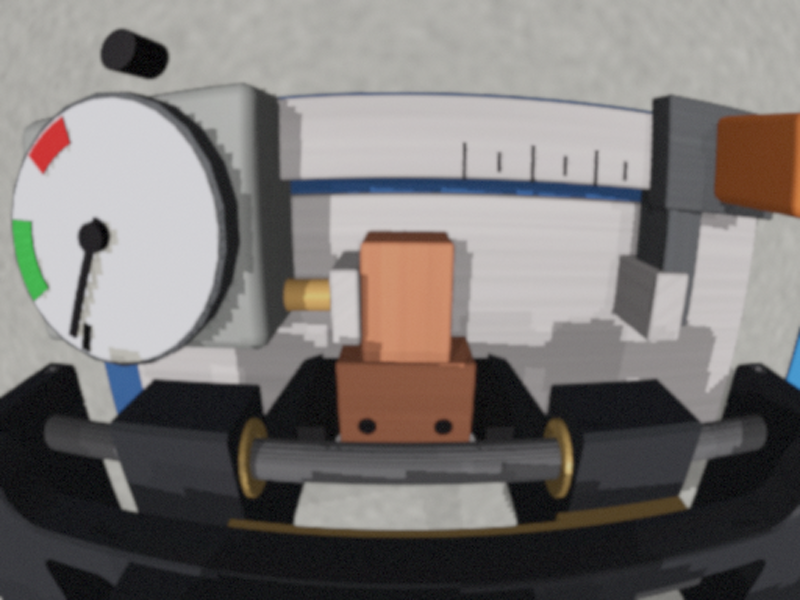

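The step touches the anvil, with the needle at (73,335) just off its mark at (87,337). Now I set the block down, release it, and take the thumb grip.

Run:
```python
from h import *
from cell import cams,manip
ori=down(GY)
manip.move_linear(g2w(-.036,.0086,.0330),rate=.02)
manip.set_gripper(.056); manip.dwell(.35); print(manip.state()["grasp_force"],manip.state()["contact_force"])
manip.move_linear(g2w(-.036,.0086,.15),rate=.15)
manip.move_linear(g2w(.047,-.0875,.15),rate=.2)
manip.move_linear(g2w(.047,-.0875,.071),rate=.1)
manip.set_gripper(0,force=20); s=manip.state(); print(s["gripper_width"],s["grasp_force"],s["contact_force"],s["clock"])
c=wrist(manip,cams); pickle.dump(c,open("w4.pkl","wb"))
cv2.imwrite("pics/w4.png",cv2.resize(c["image"],(800,600),interpolation=cv2.INTER_CUBIC))
t=cams.capture("top"); cv2.imwrite("pics/t4.png",cv2.resize(t["image"][140:220,110:255],None,fx=5.5,fy=5.5,interpolation=cv2.INTER_CUBIC))
```

```text
0.0 [1.37825524 0.46761261 0.63716828]
0.013766633960210689 19.99695126665756 [ 0.03715059 -5.79030766  0.58101655] 16.7333
```

View pics/w4.png

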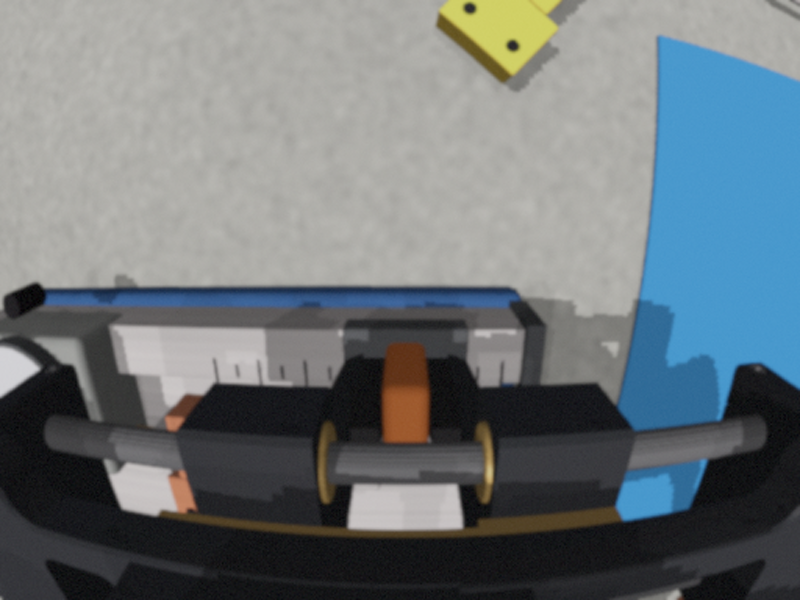

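The grip is held (13.8 mm wide), but the dial is not visible from here. I'll read the needle by code in the top and side views, projected with the calibration, and check for occlusion while moving the jaw most of the way.

```bash
cat >> h.py <<'E'
HUB={"top":(136.9,161.5),"side":(193.3,269.4)}
def needle(c,n):
    """needle angle, clockwise from above, from +x world; plus visibility (brightness)"""
    C=world(c,*HUB[n],z=.088); K=c["intrinsics"]; Rm=rot(c["orientation"]); g=c["image"].mean(2).astype(np.float32)
    th=np.radians(np.arange(0,360,1.)); rr=np.arange(.010,.0265,.001)
    A,B=np.meshgrid(th,rr,indexing="ij")
    W=np.stack([C[0]+B*np.cos(A),C[1]-B*np.sin(A),np.full_like(A,.088)],-1)
    q=(W-c["position"])@Rm; u=K[0,0]*q[...,0]/q[...,2]+K[0,2]; v=K[1,1]*q[...,1]/q[...,2]+K[1,2]
    s=cv2.remap(g,u.astype(np.float32),v.astype(np.float32),cv2.INTER_CUBIC).mean(1)
    k=np.median(s)-s; i=k.argmax(); w=np.arange(i-12,i+13); kk=np.clip(k[w%360]-k.max()*.35,0,None)
    return np.radians((kk*w).sum()/kk.sum()), np.median(s), k.max()
def crop(c,n):
    u,v=map(int,HUB[n]); return cv2.resize(c["image"][v-30:v+40,u-30:u+60],None,fx=4.4,fy=4.4,interpolation=cv2.INTER_CUBIC)
E
python3 - <<'E'
from h import *
from cell import cams,manip
for n in HUB: print("rest",n,needle(pickle.load(open(n+".pkl","rb")),n))
for n in HUB: print("now",n,needle(cams.capture(n),n))
manip.move_linear(g2w(.047,-.0875+.025,.071),rate=.06); s=manip.state(); print(s["contact_force"],s["tool_pos"])
manip.move_linear(g2w(.047,-.0875+.053,.071),rate=.06); s=manip.state(); print(s["contact_force"],s["tool_pos"],s["clock"])
L=[]
for n in HUB: c=cams.capture(n); print("53mm",n,needle(c,n)); L.append(crop(c,n))
cv2.imwrite("pics/p5.png",np.hstack(L))
E
```

```text
rest top (np.float64(3.4939212258459187), np.float32(196.50977), np.float32(107.74007))
rest side (np.float64(3.3947413061606864), np.float32(204.88434), np.float32(147.53537))
now top (np.float64(1.536919721672241), np.float32(235.05539), np.float32(111.72949))
now side (np.float64(3.394499326911545), np.float32(221.20308), np.float32(158.30048))
[-0.16209032 -6.63920664  0.95665703] [0.55624435 0.09795843 0.07110352]
[ 0.75002347 -7.29541378  1.33066526] [0.55549031 0.12587169 0.0711309 ] 18.1167
53mm top (np.float64(4.6476062167013605), np.float32(81.45067), np.float32(5.696419))
53mm side (np.float64(3.3946192616530695), np.float32(225.12354), np.float32(159.80826))
```

View pics/p5.png

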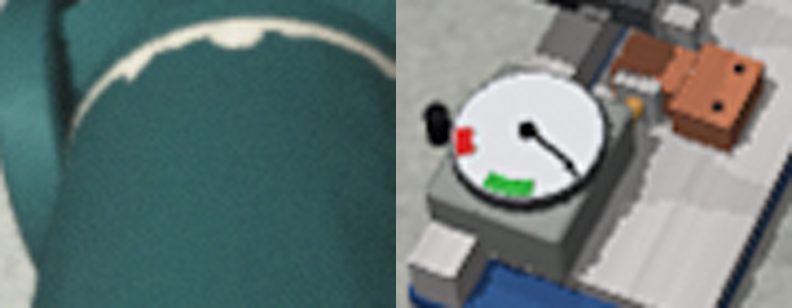

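The side camera sees the dial and block clearly, with the needle at rest; the top view is blocked by the arm. I close the jaw in small steps on that reading.

Run:
```python
from h import *
from cell import cams,manip
r0=3.3946; a=.053
while a<.072:
    a+=.001; manip.move_linear(g2w(.047,-.0875+a,.071),rate=.03); manip.dwell(.1)
    c=cams.capture("side"); t=needle(c,"side"); d=t[0]-r0; s=manip.state()
    print(round(a,4),round(d,3),t[2],s["contact_force"].round(1))
    if d>.97: break
print(s["clock"],w2g(s["tool_pos"]))
cv2.imwrite("pics/p6.png",cv2.resize(crop(c,"side"),None,fx=2,fy=1.9))
```

```text
0.054 0.0 159.97534 [ 0.4 -8.8  1.3]
0.055 -0.0 159.76544 [  1.3 -10.1   0.7]
0.056 -0.0 159.84894 [  1.  -10.6   1.5]
0.057 -0.0 160.21783 [  0.2 -11.1   1.8]
0.058 -0.0 159.82504 [  0.1 -11.1   2.5]
0.059 -0.0 160.1095 [  0.9 -10.1   2.2]
0.06 -0.0 160.01862 [  1.  -10.2   2.2]
0.061 -0.0 160.07585 [  0.5 -10.1   2.2]
0.062 0.02 170.92021 [  1.1 -11.9   2.2]
0.063 0.112 169.78583 [  0.5 -13.    1.2]
0.064 0.263 161.29819 [  1.  -14.7   2.7]
0.065 0.472 155.44577 [  0.5 -15.6   2.8]
0.066 0.683 166.65387 [  1.2 -17.    2.3]
0.067 0.887 155.41211 [  0.9 -17.9   2.5]
0.068 1.105 166.6447 [  0.7 -17.7   3.2]
24.2167 [ 0.04721466 -0.02452694]
```

View pics/p6.png

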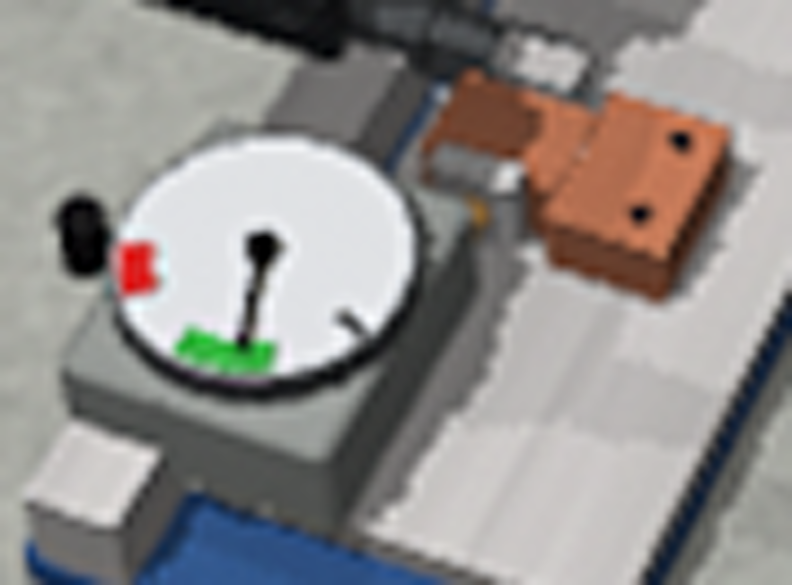

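The needle stands in the green arc at (245,345), about a third of the way in, with the block square between the jaws. I nudge 0.4 mm further, release, retreat and check.

Run:
```python
from h import *
from cell import cams,manip
manip.move_linear(g2w(.047,-.0875+.0684,.071),rate=.02); manip.dwell(.2)
print(needle(cams.capture("side"),"side")[0]-3.3946)
manip.set_gripper(.04); manip.dwell(.1); print(needle(cams.capture("side"),"side")[0]-3.3946)
w=manip.state()["tool_pos"]; manip.move_linear([w[0],w[1],.2],rate=.1)
manip.move_pose(g2w(-.05,-.03,.22),down(GY)); manip.dwell(.3)
c=wrist(manip,cams); s=cams.capture("side"); print(needle(s,"side")[0]-3.3946,manip.state()["clock"])
P=wcloud(c); hsv=cv2.cvtColor(c["image"],cv2.COLOR_BGR2HSV).astype(int); H,S,V=hsv[...,0],hsv[...,1],hsv[...,2]
d=P[...,:2]-O; x=d[...,0]*np.cos(GY)+d[...,1]*np.sin(GY); y=-d[...,0]*np.sin(GY)+d[...,1]*np.cos(GY)
m=((H<16)|(H>174))&(S>90)&(V>40)&(P[...,2]>.048)&(P[...,2]<.06)&(x>-.08)&(x<.035)&(abs(y-.01)<.04)
print("z",np.median(P[m][:,2]),"x",np.percentile(x[m],[1,99]))
M=[]
for lo in np.arange(-.05,.02,.005):
    k=m&(x>=lo)&(x<lo+.005)
    if k.sum()>5: a,b=np.percentile(y[k],[2,98]); M.append((lo+.0025,(a+b)/2)); print(round(lo,3),k.sum(),a.round(4),b.round(4))
M=np.array(M); h=M[M[:,0]<-.02]; print("mid slope all",np.polyfit(M[:,0],M[:,1],1)[0])
cv2.imwrite("pics/p7.png",cv2.resize(c["image"],(800,600),interpolation=cv2.INTER_CUBIC))
```

```text
1.1608447537703745
1.150770904582362
1.1511820978720189 27.75
z 0.05397456891780647 x [-0.04838458  0.01608339]
-0.05 145 -0.008 0.031
-0.045 151 -0.0091 0.0311
-0.04 182 -0.0092 0.0303
-0.035 162 -0.0092 0.0309
-0.03 186 -0.0087 0.0314
-0.025 176 -0.0089 0.0308
-0.02 140 -0.0073 0.0297
-0.015 117 -0.0008 0.0236
-0.01 106 0.0009 0.0245
-0.005 101 0.0007 0.0244
-0.0 114 0.0007 0.0241
0.005 111 0.0006 0.0238
0.01 104 -0.0005 0.0238
0.015 43 0.0003 0.0226
mid slope all 0.01922943333347804
```

View pics/p7.png

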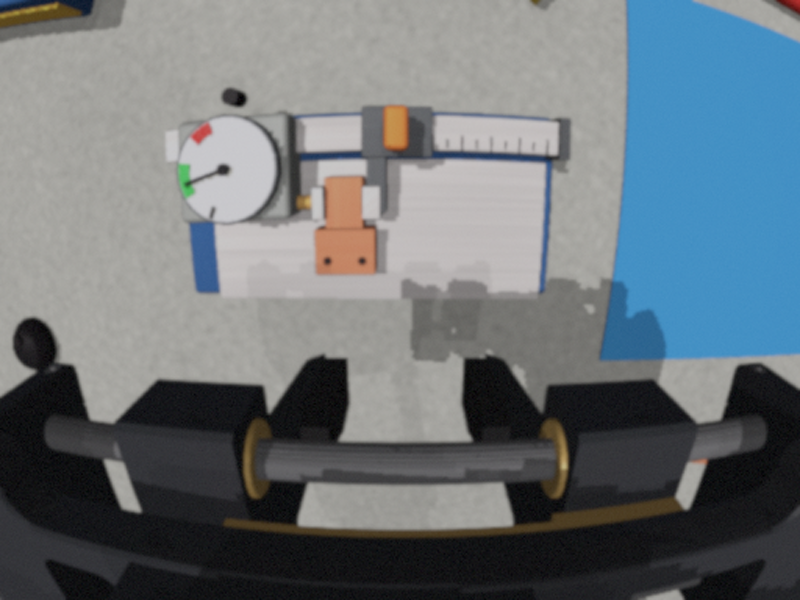

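The step is held square between both jaws: slope 0.02 rad, step within about 2 mm of the centre line, top at 54 mm. The needle at (188,184) lies in the green and stayed there after release. I hand in.

```bash
python3 -c "
from cell import order
print(order.close_job())"
```

```text
the job is handed in; nothing more can be done
None
```

The job is handed in: the copper block lies flat on the bed, its step held square (about 0.02 rad) between both jaws, the needle stands in the green arc at about 1.0–1.15 rad, and the black block was not touched.

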